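# Wipe both faces of a heat-exchanger pack and rack it

### The arm

A 6-joint arm with a two-finger parallel gripper is mounted at the origin on the work surface. World frame = base frame: x ahead of the robot, y to its left, z up, the work surface at z = 0. Lengths are in mm, angles in rad, forces in N, time in s.
With the tool pointing down it reaches from about 400 to 925 mm from the base axis. Payload 12.5 kg.
Tool frame: the origin (TCP) lies at the very end of the fingers, on their centre line; the grasp point (between the pads) lies 19 mm behind it; z points along the fingers, y is the line along which they close (so a half turn about z gives the same grasp; the last joint's range is limited). The gripper opens to 95 mm and grips with 3 to 60 N. Pads are 20 mm wide; open, the fingers measure 119 mm over their backs; the gripper's body (75 mm by 180 mm) begins 59 mm behind the grasp point.
Start: joints at [-1.392, 0.491, 1.559, -0, 1.092, -0.106], TCP at [175.627, -599.838, 179.761] pointing down, gripper open.
Joint ranges: [-3.1, 3.1], [-0.84, 2.19], [0.05, 2.79], [-1.13, 4.28], [0.06, 2.93], [-2.69, 2.69]. Speed limits (rad/s): [2.22, 2.22, 2.79, 3.14, 3.14, 3.14].

### API

Orientations are given as a rotation vector (axis times angle).
In Python, from plant import status, viewer, order gives the robot as it stands.
- The arm moves only by the tool drive_tool, never from a script. Its argument "plan" is a list of rows, each a list of 7 numbers: the shift along the tool's x, y, z normalised to -1 to 1, where 1 is 0.2 m, then the turn, a rotation vector about the tool's x, y, z normalised to -1 to 1, where 1 is pi/2 rad, then the closure, from 0 (fully open) to 1 (shut). In form: [[tx, ty, tz, ax, ay, az, hand], ...]. A call has 1 to 12 rows; each row is the pose to reach, as a shift and turn from the pose commanded when the call began, along the tool's axes at that moment; what a row does not reach only later rows make up. A row lasts 1/12 s, in which the tool goes at most 41.7 mm and 7.16 degrees, less where a joint would pass 70% of its speed; a pose out of reach is approached as far as the arm can. A call with a number of a shift or a turn outside -1 to 1 is refused whole. A call with a gripper value outside its range is refused whole. The fingers move at their own pace and stop on an object; the grip force is fixed at half the most. Time passes only in rows, so rows that repeat a pose let the fingers close. It gives the time, the measured TCP pose, the force, the opening and the grip force at its end, in the units of the state.
- status.state(): the state, without advancing time (a new reading comes with each control period).
- viewer.camera(name): name is "scene" or "side" or "wrist"; returns a dict with "img" (420x560x3 uint8, red, green, blue), "fovy" (degrees; the focal length in pixels is half the picture's height over the tangent of half this angle, whatever the lens; pixels are square), "cx", "cy" (the principal point, pixels), "extrinsics" (4x4, takes a point from camera to world coordinates). Camera axes: x right, y down, z forward; pixel columns grow to the right and rows downward; lengths in mm; the calibration is good to about 2 mm. A picture is of the moment at which its call begins. There is no depth.
- order.job_done(): hands the job in; it is judged then, once.
Trained networks look in the newest picture that a camera, given by its name, has taken for a name from the list of things; names that differ only in an ending like _2 or _b are one class to them, and where a whole thing is asked for, a point or a joint stands for the part that bears it (a point fixed in the world has none). Each returns a list of dicts, best first, with "confidence" (0 to 1); they miss things now and then, are a little off and sometimes report something else, mostly with a low value. They report only what shows in the picture. A call takes as long as a camera call. They do not tell look-alikes from the thing itself.
- viewer.regions_of(camera, query): "mask" (420x560 bool, what is visible of it) and "extent" ([left, top, right, bottom] in pixels, round what is visible of it).
- viewer.spot_point(camera, query): "location" ([column, row] in pixels: a listed point, or the origin of a listed thing).
The state is a dict: "clock": time; "qpos": joint angles; "joint_vel": joint speeds; "joint_efforts": joint torques, N m; "tool_pos": TCP position; "tool_rot": TCP orientation; "force": force on the tool from outside, world axes, zero at the start; "ft_torque": the same for the moment, N m; "opening": finger opening in mm; "gripper_force": force on a finger pad.
Only numpy, scipy, OpenCV 4.12 (cv2) and the standard library are available. Lean on these libraries where they do the work, as an engineer would, in place of code of your own. Each camera call takes 0.05 s, during which the arm holds its last target. There are 200 camera calls.

### The job

Wipe both broad faces of the tall heat-exchanger pack on the sprung wiper blade, the face with the two brass stubs first and then, after turning the pack round, the plain face: hold the pack upright and about a centimetre above the bench, press the face squarely and gently on the blade so that it gives a few millimetres, and draw it across from the robot's left to its right, from one edge of the face to the other, keeping the blade pressed in. Then stand the pack upright in the free bay of the white rack, fully down on the rubber pad, and let go. Leave the two short packs, the bottle and the cup where they stand, do not let the pack fall over, and do not bump the gauge stand.

Things in the scene. Friction and masses are not known exactly. Their poses are not given: they have to be found in the camera images.
- pack: Workpiece: tall steel heat-exchanger pack, block 36 (x) x 60 (y) x 120 (z) mm, about 0.45 kg, standing on the bench at any yaw. Origin: centre of its underside, z up. Broad faces look to +x and -x. On the +x face two brass stubs, 16 mm diameter, stand out 12 mm, at y = +-15 mm, 92 mm above the underside; the -x face is plain. Grip it near the top across its width (along y).
- port_face (a point): Point on the pack's +x face (the one with the brass stubs), at mid width, 41 mm above the underside. Axes as the pack's.
- plain_face (a point): Point on the pack's -x (plain) face, at mid width, 41 mm above the underside. Axes as the pack's.
- station: Fixed wiping station: grey base plate with a bent aluminium bracket and the sprung wiper blade. Origin on the bench, its yaw varies; its -x side looks to the robot, +y is to the robot's left. Base plate from x = -30 to +70 mm, 130 mm wide (y), 8 mm thick; bracket from x = 12 to 45 mm, 100 mm wide, top at 70 mm.
- wiper (a joint): How far the blade is pushed back, along the station's +x: 0 at rest, at most 0.012 m (stop). Spring 1.2 N at 0 plus 0.4 N per mm.
- wiper_edge (a point): Middle of the blade's edge, at rest at x = -55, y = 0, z = 41 mm in the station's frame. The blade is an upright black rubber bead, 8 mm diameter, 12 to 70 mm above the bench, pointing to the station's -x, on a 5 mm strip; 33 mm behind the edge is a 44 mm wide holder. The stubs pass over the blade with the pack 0 to 20 mm above the bench.
- rack: Fixed white rack, 94 (x) x 185 (y) mm, floor 5 mm thick, walls 25 mm high. Origin: centre of its underside. Three bays side by side along y, centred at y = -60, 0, +60 mm, each 84 (x) x 55 (y) mm inside. Two hold the short packs, one is free (it may be any of the three).
- pad: Black rubber pad 78 x 50 x 3 mm lying on the floor of the free bay, its centre at the bay's centre. Origin: centre of its underside, 5 mm above the bench (so its top is 8 mm above the bench); x along the bay's 84 mm length.
- short_a: Bystander: short steel pack, 36 x 60 x 80 mm, without stubs, standing in a bay of the rack with its 60 mm width along the rack's x. Origin: centre of its underside.
- short_b: Bystander: another short pack, same as short_a.
- bottle: Bystander: amber bottle, 52 mm diameter, 150 mm tall, standing before the pack's stub face. Origin: centre of its underside.
- beaker: Bystander: white open cup, 60 mm diameter, 75 mm tall, standing behind the pack's plain face. Origin: centre of its underside.
- stand: Fixed obstacle: gauge stand, foot 90 x 120 x 10 mm, 12 mm rod reaching 250 mm above the bench, with a 56 mm dial gauge at 190 mm height on its -x side (reaching 28 mm out). Origin: centre of its underside.
Mind the look-alikes: they are no part of the job. Leave any green or red look-alike of the pack alone.

How it is judged:
By the outcome, as a careful person would: the job done as asked, in the order asked, and still so for the second after the job is handed in, with the robot touching nothing.
It also fails if it takes over 69 s, if anything falls off the work surface, if the arm or the gripper's body presses on something with over 40 N, if the wrist force passes 120 N, or if a joint passes its speed limit or range.

## Working session

There is one attempt and no reset: what is moved stays moved. The work goes in short steps, Python scripts to look and compute and a tool call to move; the robot and the scene stay as the last step left them, time stands still between calls to the robot, and variables do not carry over. Pictures are saved under pics/ and viewed, at most 10 in all, crops included, and the job is handed in when it is done.

Besides the shell and the picture viewer there is one more tool, called after "Call:" as name(argument=value, ...), one argument or row to a line, values as JSON. drive_tool: Moves the arm, as the interface text tells. Scaled input: -1 to 1 covers 0.2 m each way for a shift and pi/2 rad each way for a turn. Its arguments: {"type":"object","properties":{"plan":{"type":"array"}},"required":["plan"]}

```bash
mkdir -p pics; ls; cat > h.py <<'E'
import numpy as np,cv2
from plant import status,viewer,order
from scipy.spatial.transform import Rotation as R
def cam(n,save=None):
    c=viewer.camera(n)
    if save: cv2.imwrite(save,c["img"][:,:,::-1])
    return c
def ray(c,px):
    f=c["img"].shape[0]/2/np.tan(np.radians(c["fovy"])/2)
    d=np.array([(px[0]-c["cx"])/f,(px[1]-c["cy"])/f,1.]);E=np.array(c["extrinsics"])
    return E[:3,3],E[:3,:3]@d
def onz(c,px,z):
    o,d=ray(c,px);return o+d*(z-o[2])/d[2]
def proj(c,p):
    f=c["img"].shape[0]/2/np.tan(np.radians(c["fovy"])/2);E=np.array(c["extrinsics"])
    q=E[:3,:3].T@(np.asarray(p,float)-E[:3,3]);return np.array([c["cx"]+f*q[0]/q[2],c["cy"]+f*q[1]/q[2]])
E
cat > a.py <<'E'
from h import *
np.set_printoptions(precision=1,suppress=True)
s=status.state();print(s)
ims=[]
for n in ["scene","side"]:
    c=cam(n,f"pics/{n}1.png");print(n,c["fovy"],np.array(c["extrinsics"]))
    for q,z in [("pack",0),("port_face",41),("plain_face",41),("station",0),("wiper_edge",41),("rack",0),("pad",5),("short_a",8),("bottle",0),("beaker",0),("stand",0)]:
        for d in viewer.spot_point(n,q)[:4]: print(q,round(d["confidence"],2),np.array(d["location"]),onz(c,d["location"],z))
E
python3 a.py
```

```text
pics
{'clock': 0.0, 'qpos': array([-1.4,  0.5,  1.6, -0. ,  1.1, -0.1]), 'joint_vel': array([ 0.,  0., -0., -0., -0., -0.]), 'joint_efforts': array([  0. , -61.3, -25.8,   0.1,   0. ,  -0. ]), 'tool_pos': array([ 175.6, -599.5,  179.2]), 'tool_rot': array([-3.1, -0.4,  0. ]), 'force': array([0.1, 0. , 0.5]), 'ft_torque': array([-0., -0., -0.]), 'gripper_force': 0.0, 'opening': 95.39580462569033}
scene 44.47444021627131 [[  -0.7    0.4   -0.5 1177.8]
 [   0.7    0.5   -0.6  718.8]
 [  -0.    -0.8   -0.6  852.3]
 [   0.     0.     0.     1. ]]
pack 0.79 [227.  166.1] [ 494.5 -303.5    0. ]
pack 0.66 [276.  170.8] [ 404.9 -190.8    0. ]
port_face 0.87 [277.4 161.8] [ 411.  -176.8   41. ]
port_face 0.86 [219.1 184. ] [ 591.9 -202.5   41. ]
port_face 0.72 [227.8 133.7] [ 423.7 -389.1   41. ]
port_face 0.65 [220.6 158.7] [ 519.  -295.5   41. ]
plain_face 0.87 [229.6 182.6] [ 567.7 -188.9   41. ]
plain_face 0.85 [269.4 157.9] [ 414.9 -206.4   41. ]
plain_face 0.8 [229.  150.3] [ 475.7 -314.    41. ]
plain_face 0.77 [213.7 134.3] [ 457.1 -414.9   41. ]
wiper_edge 0.6 [294.2 229.7] [566.4  61
[... 932 characters left out ...]
.3 202.3] [ 421.8 -224.5   41. ]
plain_face 0.71 [355.7 180.1] [ 481.3 -305.1   41. ]
plain_face 0.64 [376.4 170.3] [ 462.9 -390.    41. ]
station 0.69 [230.5 230.2] [628.9  76.    0. ]
wiper_edge 0.77 [250.2 227.1] [569.   55.8  41. ]
wiper_edge 0.25 [195.  327.1] [439.8 346.   41. ]
rack 0.67 [230.6 230.7] [627.3  77.1   0. ]
rack 0.64 [188.2 333.1] [461.4 354.3   0. ]
pad 0.8 [193.1 326.5] [463.8 337.8   5. ]
short_a 0.87 [165.4 346.9] [466.2 410.8   8. ]
short_a 0.6 [204.5 310.9] [475.  295.1   8. ]
bottle 0.95 [325.2 173.1] [ 598.  -309.3    0. ]
bottle 0.25 [372.1 199.5] [ 416.2 -309.2    0. ]
beaker 0.65 [371.  202.3] [ 411.5 -296.3    0. ]
stand 0.75 [128.1 268.3] [716.6 347.3   0. ]
```

View pics/scene1.png

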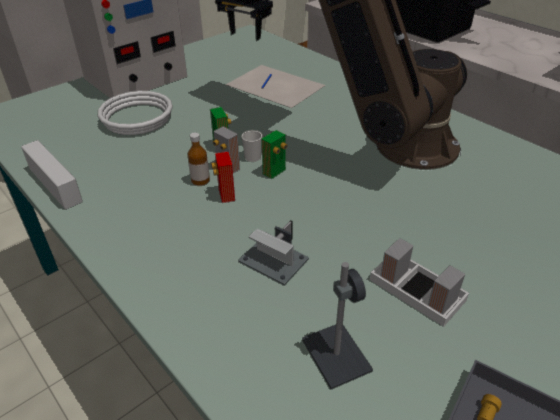

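View pics/side1.png

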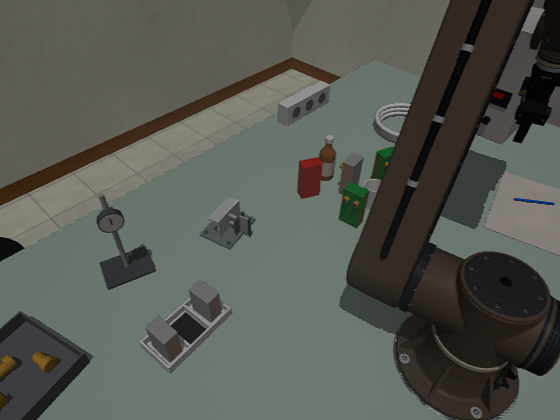

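The scene picture shows the steel pack at about (228,150), with its stubs towards the bottle (200,165) and the cup at (252,145). Green packs stand at (275,153) and (219,120), and a red one at (225,177). The station is at (273,250), and the rack at (418,285) has its middle bay free. Next I look at the wrist camera's mounting and the tool's axes.

```bash
cat >> h.py <<'E'
def tool():
    s=status.state();return np.array(s["tool_pos"]),R.from_rotvec(s["tool_rot"]),s
def go(p,yaw,p0=None,R0=None):
    """normalised shift/turn to TCP p with tool down and tool x at yaw"""
    a,b,s=tool();p0=a if p0 is None else p0;R0=b if R0 is None else R0
    Rt=R.from_euler('z',yaw)*R.from_euler('x',np.pi)
    print("shift",np.round(R0.inv().apply(np.asarray(p)-p0)/200,4),"turn",np.round((R0.inv()*Rt).as_rotvec()/(np.pi/2),4),"rows",np.linalg.norm(np.asarray(p)-p0)/41.7,"rowsturn",np.degrees((R0.inv()*Rt).magnitude())/7.16)
def show():
    p,r,s=tool();m=r.as_matrix();print("t",round(s["clock"],2),"tcp",np.round(p,1),"yaw",round(np.arctan2(m[1,0],m[0,0]),4),"tilt",np.round(m[:2,2],4),"F",np.round(s["force"],2),"op",round(s["opening"],1),"g",round(s["gripper_force"],1),"q",np.round(s["qpos"],2))
E
python3 - <<'E'
from h import *
np.set_printoptions(precision=3,suppress=True)
show();c=cam("wrist");p,r,s=tool();E=np.array(c["extrinsics"])
print(c["fovy"],c["cx"],c["cy"],"cam in tool",r.inv().apply(E[:3,3]-p),"\n",r.inv().as_matrix()@E[:3,:3])
go([430,-296,360],0.0)
E
```

```text
t 1.2 tcp [ 175.6 -599.8  179.7] yaw 0.2848 tilt [ 0. -0.] F [-0.15  0.14 -0.64] op 95.1 g 0.0 q [-1.39  0.49  1.56 -0.    1.09 -0.11]
66.65608460676673 273.5739170146827 208.5998317286647 cam in tool [  73.472   -0.311 -202.777] 
 [[ 0.001 -0.965 -0.261]
 [ 1.     0.001 -0.   ]
 [ 0.001 -0.261  0.965]]
shift [ 1.647 -1.101 -0.901] turn [0.    0.    0.181] rows 10.43927882332366 rowsturn 2.2793707528633025
```

Call:
drive_tool(
  plan=[
    [0.82,-0.55,-0.6,0,0,0.18,0],
    [0.82,-0.55,-0.6,0,0,0.18,0],
    [0.82,-0.55,-0.6,0,0,0.18,0],
    [0.82,-0.55,-0.6,0,0,0.18,0],
    [0.82,-0.55,-0.6,0,0,0.18,0],
    [0.82,-0.55,-0.6,0,0,0.18,0],
    [0.82,-0.55,-0.6,0,0,0.18,0],
  ],
)

```text
clock: 1.83
tool_pos: [304.5, -446.3, 303.0]
tool_rot: [3.138, 0.008, 0.004]
force: [-1.0, -0.6, -0.2]
opening: 95.2
gripper_force: 0.0
```

```bash
python3 - <<'E'
from h import *
show();go([430,-296,300],0.0)
E
```

```text
t 1.83 tcp [ 304.5 -446.3  303. ] yaw 0.0052 tilt [ 0.0028 -0.004 ] F [-1.04 -0.62 -0.17] op 95.2 g 0.0 q [-1.09  0.26  1.59  0.    1.29  0.47]
shift [ 0.6313 -0.748   0.0136] turn [ 0.0026 -0.0018  0.0033] rows 4.695007424394629 rowsturn 0.05727398452694784
```

Call:
drive_tool(
  plan=[
    [0.63,-0.75,0.01,0,0,0,0],
    [0.63,-0.75,0.01,0,0,0,0],
    [0.63,-0.75,0.01,0,0,0,0],
    [0.63,-0.75,0.01,0,0,0,0],
    [0.63,-0.75,0.01,0,0,0,0],
    [0.63,-0.75,0.01,0,0,0,0],
    [0.63,-0.75,0.01,0,0,0,0],
  ],
)

```text
clock: 2.42
tool_pos: [428.2, -297.4, 297.2]
tool_rot: [-3.141, -0.007, 0.001]
force: [0.2, -0.8, 0.3]
opening: 95.3
gripper_force: 0.0
```

```bash
python3 - <<'E'
from h import *
np.set_printoptions(precision=1,suppress=True)
c=cam("wrist","pics/w1.png");show()
for q,z in [("pack",0),("port_face",41),("bottle",0),("beaker",0)]:
    for d in viewer.spot_point("wrist",q)[:5]: print(q,round(d["confidence"],2),np.array(d["location"]),onz(c,d["location"],z))
for i,d in enumerate(viewer.regions_of("wrist","pack")):
    m=d["mask"];print(d["confidence"],d["extent"],c["img"][m].mean(0)); np.save(f"m{i}.npy",m)
E
```

```text
t 2.47 tcp [ 427.7 -298.2  297.3] yaw 0.003 tilt [-0.  0.] F [-1.  -0.7 -0.2] op 95.0 g 0.0 q [-0.7  0.2  1.6 -0.   1.3  0.8]
pack 0.97 [268.1 123.7] [ 499.1 -288.2   -0. ]
pack 0.96 [334.7 160.2] [ 444.7 -392.     0. ]
pack 0.88 [205.3  68.1] [ 576.5 -197.1    0. ]
pack 0.67 [204.7 175.2] [ 420.  -188.2    0. ]
port_face 0.68 [203.8  51.4] [ 590.7 -204.4   41. ]
port_face 0.6 [336.7 175.6] [ 427.2 -388.3   41. ]
bottle 0.82 [269.3  57.1] [ 591.6 -289.8    0. ]
beaker 0.7 [270.6 179.1] [ 414.4 -292.2    0. ]
0.88 [161.7, 159.1, 219.6, 224.3] [43.9 99.2 52.7]
0.82 [241.7, 96.9, 297.5, 145.3] [133.5 132.1 126.3]
0.74 [313.0, 143.8, 381.8, 196.9] [30.7 68.7 33.5]
0.72 [149.8, 22.9, 222.0, 89.3] [142.6  40.9  34.4]
```

View pics/w1.png

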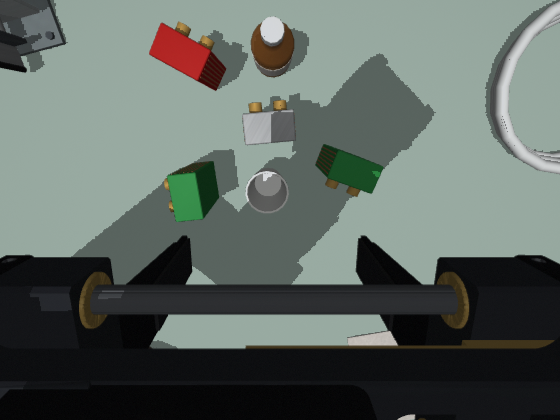

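The wrist view shows the steel pack at about (269,127) with its stubs up, towards the bottle at (272,45). The cup is at (267,192), and the green and red packs stand to either side. Next I fit the pack's pose to its mask.

```bash
cat >> h.py <<'E'
from scipy.optimize import minimize
def boxpts(x0,x1,y0,y1,z0,z1): return np.array([[x,y,z] for x in(x0,x1) for y in(y0,y1) for z in(z0,z1)],float)
T=np.linspace(0,2*np.pi,12,endpoint=False)
PACK=[boxpts(-18,18,-30,30,0,120)]+[np.array([[x,y+8*np.cos(t),92+8*np.sin(t)] for x in(18,30) for t in T]) for y in(-15,15)]
def rend(c,parts,x,y,yaw,z=0,k=4):
    im=np.zeros((420*k,560*k),np.uint8);r=R.from_euler('z',yaw).as_matrix()
    for P in parts:
        q=np.array([proj(c,r@p+[x,y,z]) for p in P]);cv2.fillConvexPoly(im,cv2.convexHull(np.round((q+.5)*k).astype(np.int32)),255)
    return cv2.resize(im,(560,420),interpolation=cv2.INTER_AREA)/255.
def fit(c,parts,m,x0,z=0,step=(8,8,.1)):
    f=lambda v:np.abs(rend(c,parts,v[0],v[1],v[2],z)-m).sum()/m.sum()
    S=np.array([x0]+[np.array(x0)+np.eye(3)[i]*step[i] for i in range(3)])
    r=minimize(f,x0,method="Nelder-Mead",options=dict(initial_simplex=S,xatol=.02,fatol=1e-5));return r.x,r.fun
E
python3 - <<'E'
from h import *
import pickle
c=cam("wrist");show();m=np.load("m1.npy").astype(float)
for y0 in(-.1,.1): print(fit(c,PACK,m,[496,-292,y0]))
E
```

```text
t 2.77 tcp [ 427.2 -298.7  297.6] yaw 0.0005 tilt [-0.0002 -0.    ] F [0.52 0.38 0.34] op 95.4 g 0.0 q [-0.74  0.24  1.64 -0.    1.27  0.83]
(array([ 4.95457088e+02, -2.92409347e+02,  9.12834209e-02]), np.float64(0.03914580088654606))
(array([ 4.95439788e+02, -2.92473622e+02,  8.46677324e-02]), np.float64(0.037809991613753445))
```

```bash
python3 - <<'E'
from h import *
go([495.4,-292.5,190],0.087)
E
```

```text
shift [ 0.3408 -0.0309  0.5381] turn [ 0.      0.0001 -0.055 ] rows 3.058452018032294 rowsturn 0.6918322692707457
```

Call:
drive_tool(
  plan=[
    [0.341,-0.031,0.538,0,0,-0.055,0],
    [0.341,-0.031,0.538,0,0,-0.055,0],
    [0.341,-0.031,0.538,0,0,-0.055,0],
    [0.341,-0.031,0.538,0,0,-0.055,0],
    [0.341,-0.031,0.538,0,0,-0.055,0],
    [0.341,-0.031,0.538,0,0,-0.055,0],
    [0.341,-0.031,0.538,0,0,-0.055,0],
  ],
)

```text
clock: 3.35
tool_pos: [495.8, -292.4, 192.0]
tool_rot: [3.137, 0.138, 0.003]
force: [-0.4, 0.2, 0.3]
opening: 95.0
gripper_force: 0.0
```

```bash
python3 - <<'E'
from h import *
show();go([495.4,-292.5,87],0.087)
E
```

```text
t 3.35 tcp [ 495.8 -292.4  192. ] yaw 0.0877 tilt [ 0.002  -0.0017] F [-0.44  0.23  0.31] op 95.0 g 0.0 q [-0.65  0.41  1.67 -0.    1.06  0.84]
shift [-3.200e-03 -5.000e-04  5.251e-01] turn [ 0.0012 -0.0012  0.0005] rows 2.518547929208242 rowsturn 0.02207735310555494
```

Descend, let it settle, and close.

Call:
drive_tool(
  plan=[
    [0,0,0.18,0,0,0,0],
    [0,0,0.34,0,0,0,0],
    [0,0,0.46,0,0,0,0],
    [0,0,0.52,0,0,0,0],
    [0,0,0.52,0,0,0,0],
    [0,0,0.52,0,0,0,0],
    [0,0,0.52,0,0,0,0.6],
    [0,0,0.52,0,0,0,0.6],
    [0,0,0.52,0,0,0,0.6],
    [0,0,0.52,0,0,0,0.6],
    [0,0,0.52,0,0,0,0.6],
    [0,0,0.52,0,0,0,0.6],
  ],
)

```text
clock: 4.35
tool_pos: [496.1, -291.6, 86.4]
tool_rot: [3.138, 0.139, 0.0]
force: [-0.1, -0.7, -0.2]
opening: 60.7
gripper_force: 0.0
```

```bash
python3 - <<'E'
from h import *
show()
E
```

```text
t 4.35 tcp [ 496.1 -291.6   86.4] yaw 0.0885 tilt [ 0.0003 -0.0003] F [-0.12 -0.66 -0.23] op 60.7 g 0.0 q [-0.65  0.53  1.78 -0.    0.83  0.84]
```

Call:
drive_tool(
  plan=[
    [0,0,0,0,0,0,1],
    [0,0,0,0,0,0,1],
    [0,0,0,0,0,0,1],
    [0,0,0,0,0,0,1],
    [0,0,-0.05,0,0,0,1],
    [0,0,-0.2,0,0,0,1],
    [0,0,-0.4,0,0,0,1],
    [0,0,-0.6,0,0,0,1],
    [0,0,-0.8,0,0,0,1],
    [0,0,-0.95,0,0,0,1],
    [0,0,-0.95,0,0,0,1],
    [0,0,-0.95,0,0,0,1],
  ],
)

```text
clock: 5.35
tool_pos: [496.2, -291.7, 278.3]
tool_rot: [3.136, 0.139, 0.005]
force: [0.2, -0.7, -0.4]
opening: 0.4
gripper_force: 0.0
```

```bash
python3 - <<'E'
from h import *
show();go([470,30,275],0.2)
E
```

```text
t 5.35 tcp [ 496.2 -291.7  278.3] yaw 0.0885 tilt [ 0.003  -0.0023] F [ 0.2  -0.67 -0.44] op 0.4 g 0.0 q [-0.65  0.33  1.55 -0.    1.26  0.84]
shift [ 0.0115 -1.614   0.0124] turn [ 0.0017 -0.0017 -0.071 ] rows 7.741282206635234 rowsturn 0.8925179158054526
```

The gripper closed to 0.4 mm, so it missed the pack. I'll look before anything else.

```bash
python3 - <<'E'
from h import *
a=cam("wrist","pics/w2.png");b=cam("side");c=cam("scene")
cr=lambda c,x,y:cv2.resize(c["img"][y:y+140,x:x+187],(400,300),interpolation=cv2.INTER_CUBIC)
top=np.hstack([cr(b,260,110),cr(c,140,80)]);w=cv2.resize(a["img"],(400,300))
cv2.imwrite("pics/m2.png",np.vstack([top,np.hstack([w,w*0])])[:,:,::-1])
E
```

```text
(no output)
```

View pics/m2.png

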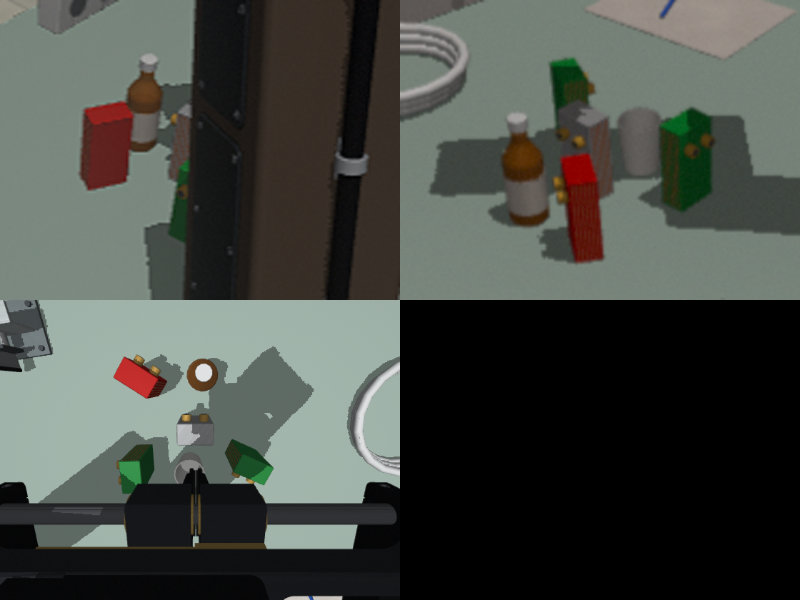

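The pack still stands under the tool, at about (195,430) in the montage's wrist tile, and the neighbours look undisturbed. I refit the pack's pose and compute the return move.

```bash
python3 - <<'E'
from h import *
c=cam("wrist");show()
for d in viewer.regions_of("wrist","pack"):
    m=d["mask"];col=c["img"][m].mean(0)
    if col.max()-col.min()<25:
        print(d["extent"]);x,f=fit(c,PACK,m.astype(float),[497,-292,.05]);print(x,f)
        go([x[0],x[1],83],x[2])
E
```

```text
t 5.55 tcp [ 495.5 -291.3  274.9] yaw 0.0884 tilt [-0.002   0.0014] F [-0.14  1.15  0.43] op 0.6 g 0.0 q [-0.65  0.34  1.55 -0.    1.26  0.84]
[246.0, 158.0, 301.8, 202.4]
[ 4.97072741e+02 -2.90618297e+02  8.34915298e-02] 0.05334682455036874
shift [ 0.0092 -0.0016  0.9595] turn [-0.0009  0.0011  0.0031] rows 4.602318765414404 rowsturn 0.043486055651564444
```

Call:
drive_tool(
  plan=[
    [0.005,0,0,0,0,0,0],
    [0.005,0,0,0,0,0,0],
    [0.005,0,0,0,0,0,0],
    [0.005,0,0,0,0,0,0],
    [0.005,0,0,0,0,0,0],
    [0.005,0,0,0,0,0,0],
    [0.005,0,0,0,0,0,0],
    [0.005,0,0,0,0,0,0],
    [0.005,0,0.1,0,0,0,0],
    [0.005,0,0.2,0,0,0,0],
    [0.005,0,0.3,0,0,0,0],
    [0.005,0,0.3,0,0,0,0],
  ],
)

```text
clock: 6.6
tool_pos: [495.7, -290.6, 212.9]
tool_rot: [-3.135, -0.139, 0.006]
force: [0.1, 0.3, 0.1]
opening: 75.4
gripper_force: 0.0
```

```bash
python3 - <<'E'
from h import *
show();go([496.3,-291.5,83],.087)
E
```

```text
t 6.6 tcp [ 495.7 -290.6  212.9] yaw 0.0884 tilt [-0.0043  0.0031] F [0.07 0.29 0.11] op 75.4 g 0.0 q [-0.65  0.39  1.64 -0.    1.12  0.84]
shift [0.005  0.007  0.6493] turn [-0.0022  0.0025  0.0009] rows 3.1142193386207233 rowsturn 0.043752952352972205
```

Call:
drive_tool(
  plan=[
    [0.003,0.004,0,0,0,0,0],
    [0.003,0.004,0.05,0,0,0,0],
    [0.003,0.004,0.2,0,0,0,0],
    [0.003,0.004,0.38,0,0,0,0],
    [0.003,0.004,0.54,0,0,0,0],
    [0.003,0.004,0.63,0,0,0,0],
    [0.003,0.004,0.65,0,0,0,0],
    [0.003,0.004,0.65,0,0,0,1],
    [0.003,0.004,0.65,0,0,0,1],
    [0.003,0.004,0.65,0,0,0,1],
    [0.003,0.004,0.65,0,0,0,1],
    [0.003,0.004,0.65,0,0,0,1],
  ],
)

```text
clock: 7.6
tool_pos: [498.1, -292.6, 87.3]
tool_rot: [3.137, 0.139, 0.002]
force: [-0.4, -0.5, -0.9]
opening: 67.3
gripper_force: 0.0
```

Call:
drive_tool(
  plan=[
    [0,0,0,0,0,0,1],
    [0,0,0,0,0,0,1],
    [0,0,0,0,0,0,1],
  ],
)

```text
clock: 7.85
tool_pos: [497.7, -292.3, 86.4]
tool_rot: [3.138, 0.139, 0.0]
force: [-0.1, 0.1, 0.3]
opening: 47.0
gripper_force: 0.0
```

```bash
python3 - <<'E'
from h import *
show()
E
```

```text
t 7.85 tcp [ 497.7 -292.3   86.4] yaw 0.0884 tilt [ 0.0003 -0.0003] F [-0.06  0.12  0.28] op 47.0 g 0.0 q [-0.65  0.53  1.78 -0.    0.83  0.84]
```

No contact even at 47 mm. I stop here and look at the situation directly.

```bash
python3 - <<'E'
from h import *
a=cam("wrist");b=cam("side");c=cam("scene")
cr=lambda c,x,y:cv2.resize(c["img"][y:y+140,x:x+187],(400,300),interpolation=cv2.INTER_CUBIC)
p,_,_=tool();
for k in(b,c):
    for d in ([0,0,0],[0,0,34],): cv2.circle(k["img"],tuple(int(v) for v in np.round(proj(k,p+d))),1,(255,0,255),-1)
top=np.hstack([cr(b,260,90),cr(c,140,60)]);w=cv2.resize(a["img"],(400,300))
cv2.imwrite("pics/m3.png",np.vstack([top,np.hstack([w,w*0])])[:,:,::-1])
E
```

```text
(no output)
```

View pics/m3.png

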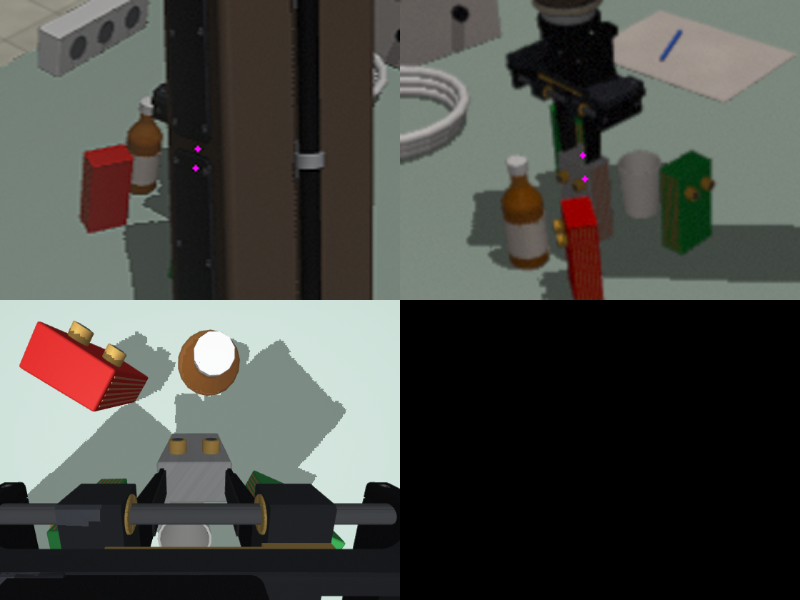

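```bash
python3 - <<'E'
from h import *
show()
a=cam("wrist");c=cam("scene");show()
p,r,_=tool()
for dy in(-30,30):
  for dz in (0,-34): 
    for k in(a,c): print(dy,dz,np.round(proj(k,p+r.apply([0,dy,dz])),1))
x=cv2.resize(c["img"][95:185,190:270],(480,540),interpolation=cv2.INTER_CUBIC);w=cv2.resize(a["img"][180:360,200:300+66],(320,347))
w=cv2.copyMakeBorder(w,0,540-347,0,0,cv2.BORDER_CONSTANT)
cv2.imwrite("pics/m4.png",np.hstack([x,w])[:,:,::-1])
E
```

```text
t 8.0 tcp [ 497.7 -292.3   86.2] yaw 0.0884 tilt [ 0.     -0.0001] F [-0.42  0.82 -1.03] op 35.4 g 0.0 q [-0.65  0.53  1.78 -0.    0.83  0.84]
t 8.1 tcp [ 497.6 -292.3   86.1] yaw 0.0885 tilt [-0.     -0.0001] F [ 0.67  0.14 -0.01] op 27.3 g 0.0 q [-0.65  0.53  1.78 -0.    0.83  0.84]
-30 0 [229.6 235.1]
-30 0 [233.5 146.8]
-30 -34 [221.6 255.5]
-30 -34 [232.6 136.1]
30 0 [318.7 235.2]
30 0 [219.  138.8]
30 -34 [326.8 255.5]
30 -34 [218.  128.3]
```

View pics/m4.png

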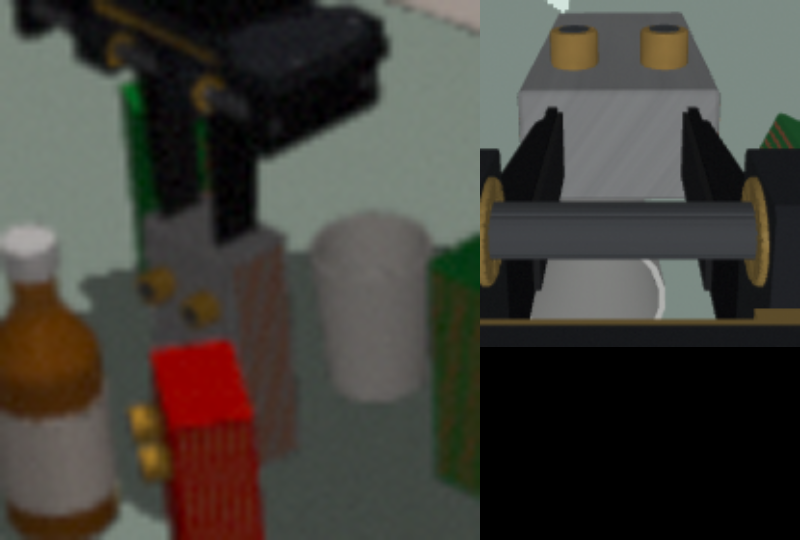

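The fingers are closing above the pack's top. In the scene zoom their ends, near (229,135), sit about 32 mm higher than the reported TCP projects, and the wrist view agrees. So the real fingertips end about 30 mm short of the reported TCP, and I need to go about 31 mm lower with open fingers. The gripper body stays clear either way.

Call:
drive_tool(
  plan=[
    [-0.005,0,-0.1,0,0,0,0],
    [-0.005,0,-0.1,0,0,0,0],
    [-0.005,0,-0.1,0,0,0,0],
    [-0.005,0,-0.1,0,0,0,0],
    [-0.005,0,-0.1,0,0,0,0],
    [-0.005,0,-0.1,0,0,0,0],
    [-0.005,0,-0.1,0,0,0,0],
    [-0.005,0,-0.1,0,0,0,0],
    [-0.005,0,-0.1,0,0,0,0],
    [-0.005,0,-0.1,0,0,0,0],
    [-0.005,0,-0.05,0,0,0,0],
    [-0.005,0,0,0,0,0,0],
  ],
)

```text
clock: 9.1
tool_pos: [496.8, -292.5, 85.7]
tool_rot: [3.138, 0.139, 0.001]
force: [0.3, 0.8, 0.4]
opening: 94.5
gripper_force: 0.0
```

Call:
drive_tool(
  plan=[
    [0,0,0.03,0,0,0,0],
    [0,0,0.07,0,0,0,0],
    [0,0,0.11,0,0,0,0],
    [0,0,0.15,0,0,0,0],
    [0,0,0.15,0,0,0,0],
    [0,0,0.15,0,0,0,1],
    [0,0,0.15,0,0,0,1],
    [0,0,0.15,0,0,0,1],
    [0,0,0.15,0,0,0,1],
    [0,0,0.15,0,0,0,1],
    [0,0,0.15,0,0,0,1],
    [0,0,0.15,0,0,0,1],
  ],
)

```text
clock: 10.1
tool_pos: [496.7, -292.3, 56.4]
tool_rot: [3.138, 0.139, 0.0]
force: [0.3, 1.5, 0.7]
opening: 59.6
gripper_force: 30.0
```

Call:
drive_tool(
  plan=[
    [0,0,0,0,0,0,1],
    [0,0,0,0,0,0,1],
    [0,0,0,0,0,0,1],
  ],
)

```text
clock: 10.35
tool_pos: [496.8, -292.3, 56.4]
tool_rot: [3.138, 0.139, 0.0]
force: [-0.5, 0.8, 4.7]
opening: 59.9
gripper_force: 30.0
```

```bash
python3 - <<'E'
from h import *
show()
E
```

```text
t 10.35 tcp [ 496.8 -292.3   56.4] yaw 0.0885 tilt [ 0.0003 -0.0002] F [-0.54  0.81  4.68] op 59.9 g 30.0 q [-0.65  0.57  1.8   0.    0.77  0.84]
```

Gripped: 59.9 mm opening and 30 N. I lift gently and check that it holds.

Call:
drive_tool(
  plan=[
    [0,0,-0.03,0,0,0,1],
    [0,0,-0.1,0,0,0,1],
    [0,0,-0.22,0,0,0,1],
    [0,0,-0.38,0,0,0,1],
    [0,0,-0.55,0,0,0,1],
    [0,0,-0.7,0,0,0,1],
    [0,0,-0.8,0,0,0,1],
    [0,0,-0.86,0,0,0,1],
    [0,0,-0.88,0,0,0,1],
    [0,0,-0.88,0,0,0,1],
  ],
)

```text
clock: 11.18
tool_pos: [496.7, -292.4, 232.7]
tool_rot: [3.138, 0.139, 0.001]
force: [-0.3, -0.4, -3.2]
opening: 59.8
gripper_force: 29.9
```

```bash
python3 - <<'E'
from h import *
show();go([500,60,232],0.2)
E
```

```text
t 11.18 tcp [ 496.7 -292.4  232.7] yaw 0.0885 tilt [ 0.0007 -0.0007] F [-0.31 -0.45 -3.2 ] op 59.8 g 29.9 q [-0.65  0.37  1.61 -0.    1.16  0.84]
shift [ 0.1723 -1.7535  0.0023] turn [ 0.0005 -0.0004 -0.071 ] rows 8.45060013825669 rowsturn 0.8924368533608126
```

Call:
drive_tool(
  plan=[
    [0.01,-0.1,0,0,0,-0.01,1],
    [0.025,-0.25,0,0,0,-0.02,1],
    [0.04,-0.42,0,0,0,-0.03,1],
    [0.06,-0.6,0,0,0,-0.04,1],
    [0.08,-0.8,0,0,0,-0.05,1],
    [0.1,-1,0,0,0,-0.07,1],
  ],
)

```text
clock: 11.68
tool_pos: [498.0, -89.7, 230.6]
tool_rot: [-3.125, -0.311, 0.004]
force: [1.5, 0.8, -3.0]
opening: 59.6
gripper_force: 29.9
```

```bash
python3 - <<'E'
from h import *
show();go([500,60,232],0.2)
E
```

```text
t 11.68 tcp [498.  -89.7 230.6] yaw 0.1981 tilt [-0.0024  0.0007] F [ 1.54  0.77 -2.98] op 59.6 g 29.9 q [-0.31  0.27  1.77 -0.    1.1   1.06]
shift [ 0.1573 -0.7319 -0.0063] turn [-0.0007  0.0014 -0.0012] rows 3.590772097479091 rowsturn 0.025092265050901605
```

Call:
drive_tool(
  plan=[
    [0.04,-0.18,0,0,0,0,1],
    [0.08,-0.37,0,0,0,0,1],
    [0.12,-0.55,0,0,0,0,1],
    [0.15,-0.67,0,0,0,0,1],
    [0.157,-0.73,0,0,0,0,1],
    [0.157,-0.73,0,0,0,0,1],
    [0.157,-0.73,0,0,0,0,1],
  ],
)

```text
clock: 12.27
tool_pos: [500.6, 57.9, 231.3]
tool_rot: [3.126, 0.313, -0.002]
force: [-0.3, -0.2, -3.4]
opening: 59.4
gripper_force: 29.9
```

```bash
python3 - <<'E'
from h import *
np.set_printoptions(precision=1,suppress=True)
c=cam("wrist","pics/w5.png");show()
for q,z in [("station",0),("wiper_edge",41)]:
    for d in viewer.spot_point("wrist",q)[:3]: print(q,round(d["confidence"],2),np.array(d["location"]),onz(c,d["location"],z))
for d in viewer.regions_of("wrist","station")[:2]: print(d["confidence"],d["extent"]); 
np.save("st.npy",viewer.regions_of("wrist","station")[0]["mask"])
print(repr(np.array(c["extrinsics"]).tolist()))
E
```

```text
t 12.32 tcp [500.7  57.3 231.4] yaw 0.1985 tilt [-0. -0.] F [-0.6 -0.  -3. ] op 59.9 g 29.9 q [-0.   0.3  1.8 -0.   1.1  1.4]
station 0.78 [281.5  81. ] [623.5  73.    0. ]
wiper_edge 0.66 [286.3 127.8] [568.8  56.7  41. ]
0.93 [226.1, 18.1, 338.8, 126.2]
[[0.19900313984376872, -0.9454999115432358, -0.25773565450680996, 572.7949317921849], [-0.9799987804103808, -0.1920982825062093, -0.05196768469279693, 72.84874486821118], [-0.00037513529122563163, 0.2629223595092227, -0.9648169215678254, 433.91204133094925], [0.0, 0.0, 0.0, 1.0]]
```

View pics/w5.png

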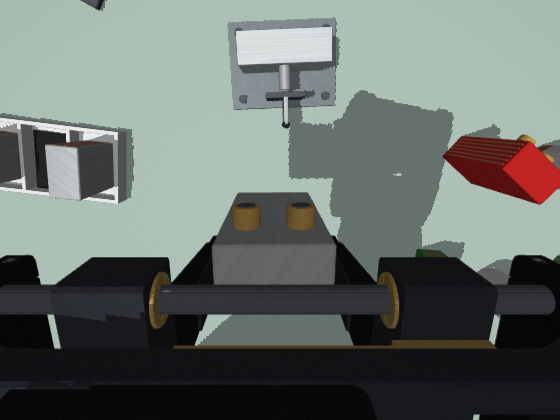

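```bash
python3 - <<'E'
from h import *
c=cam("wrist");m=np.load("st.npy").astype(float)
ST=[boxpts(-30,70,-65,65,0,8),boxpts(12,45,-50,50,40,70),boxpts(-55,-20,-2.5,2.5,12,70),boxpts(-22,-14,-22,22,20,60)]
for y0 in(.1,.3):
    x,f=fit(c,ST,m,[622,73,y0]);print(x,f,"edge",x[:2]-55*np.array([np.cos(x[2]),np.sin(x[2])]))
# plate-only corners from picture
for px in [(228,22),(336,18),(337,105),(234,108)]: print(px,onz(c,px,8))
print("bead tip top",onz(c,(286,127),70),onz(c,(286,124),70))
# pack in hand
d=[d for d in viewer.regions_of("wrist","pack") if 240<(d["extent"][0]+d["extent"][2])/2<310]
for k in d:print(k["confidence"],k["extent"])
E
```

```text
[6.22696678e+02 7.01517323e+01 2.34499331e-01] 0.02174955188669345 edge [569.20198448  57.37214963]
[6.22450395e+02 6.98781031e+01 2.35495175e-01] 0.021815037297299566 edge [568.96845446  57.04525439]
(228, 22) [675.42668308 147.82174095   8.        ]
(336, 18) [704.88006843  22.31320046   8.        ]
(337, 105) [609.31844239  -3.2575634    8.        ]
(234, 108) [580.00507593 124.65597993   8.        ]
bead tip top [570.4714637   57.22673032  70.        ] [573.61168316  57.88849318  70.        ]
0.94 [211.2, 188.3, 337.7, 285.8]
```

The wrist picture shows the station plate with corners at (228,22), (336,18), (337,105) and (234,108), and the blade edge at (286,125). The pack is held square at (272,235). The station fit residual is 2%: yaw 0.236, edge at (569.0, 57.2). Next is the pre-contact pose.

```bash
cat >> h.py <<'E'
YS=.236;ED=np.array([569.,57.2]);U=np.array([np.cos(YS),np.sin(YS)]);V=np.array([-U[1],U[0]])
def st(s,t,z): return np.r_[ED+U*s+V*t,z]
def sts():
    p,_,_=tool();d=p[:2]-ED;print("s,t,z",np.round([d@U,d@V,p[2]],2));show()
E
python3 - <<'E'
from h import *
sts();go(st(-36,28,110),YS);go(st(-36,28,67.5),YS)
E
```

```text
s,t,z [-66.15  15.92 232.06]
t 12.62 tcp [501.   57.2 232.1] yaw 0.1972 tilt [-0.0001 -0.0001] F [ 0.89  0.57 -4.4 ] op 59.4 g 29.9 q [-0.02  0.26  1.78 -0.    1.1   1.36]
shift [ 0.1483 -0.0663  0.6103] turn [ 0.0001  0.0001 -0.0247] rows 3.029011753568118 rowsturn 0.310713367242185
shift [ 0.1484 -0.0663  0.8228] turn [ 0.0001  0.0001 -0.0247] rows 4.02246989166021 rowsturn 0.310713367242185
```

Call:
drive_tool(
  plan=[
    [0.03,-0.02,0.1,0,0,-0.025,1],
    [0.08,-0.04,0.25,0,0,-0.025,1],
    [0.12,-0.066,0.42,0,0,-0.025,1],
    [0.148,-0.066,0.58,0,0,-0.025,1],
    [0.148,-0.066,0.7,0,0,-0.025,1],
    [0.148,-0.066,0.79,0,0,-0.025,1],
    [0.148,-0.066,0.822,0,0,-0.025,1],
    [0.148,-0.066,0.822,0,0,-0.025,1],
    [0.148,-0.066,0.822,0,0,-0.025,1],
    [0.148,-0.066,0.822,0,0,-0.025,1],
  ],
)

```text
clock: 13.45
tool_pos: [528.1, 76.6, 69.0]
tool_rot: [3.119, 0.372, 0.003]
force: [0.2, 0.2, -2.9]
opening: 60.1
gripper_force: 29.9
```

```bash
python3 - <<'E'
from h import *
sts();go(st(-12.5,28,67.5),YS)
E
```

```text
s,t,z [-35.21  28.44  68.99]
t 13.45 tcp [528.1  76.6  69. ] yaw 0.2375 tilt [ 0.0021 -0.0001] F [ 0.21  0.15 -2.85] op 60.1 g 29.9 q [ 0.02  0.51  1.9  -0.    0.73  1.35]
shift [0.1136 0.0023 0.0077] turn [ 0.0004 -0.0013  0.001 ] rows 0.545971109203133 rowsturn 0.020772569357458224
```

Call:
drive_tool(
  plan=[
    [0.03,0,0.005,0,0,0,1],
    [0.06,0,0.01,0,0,0,1],
    [0.08,0,0.01,0,0,0,1],
    [0.09,0,0.01,0,0,0,1],
    [0.1,0,0.01,0,0,0,1],
    [0.107,0,0.01,0,0,0,1],
    [0.114,0,0.01,0,0,0,1],
    [0.114,0,0.01,0,0,0,1],
    [0.114,0,0.01,0,0,0,1],
  ],
)

```text
clock: 14.2
tool_pos: [549.2, 82.1, 65.7]
tool_rot: [3.119, 0.372, -0.001]
force: [-3.2, -1.1, -1.6]
opening: 59.6
gripper_force: 29.9
```

```bash
python3 - <<'E'
from h import *
sts()
F=[]
for i in range(3):
    c=cam("scene","pics/s6.png") if i==0 else cam("side");F.append(status.state()["force"])
print(np.round(F,2),"mean",np.mean(F,0), "u",np.mean(F,0)[:2]@U)
for q in ["wiper","station"]:
  for d in viewer.spot_point("scene",q)[:2]: print(q,d)
E
```

```text
s,t,z [-13.43  28.83  65.67]
t 14.2 tcp [549.2  82.1  65.7] yaw 0.2377 tilt [-0.0006 -0.0001] F [-3.23 -1.12 -1.57] op 59.6 g 29.9 q [ 0.03  0.54  1.85 -0.    0.76  1.36]
[[-2.88 -0.51 -2.05]
 [-2.66 -0.62 -1.76]
 [-3.11 -0.44 -2.72]] mean [-2.88580274 -0.52117171 -2.17796402] u -2.927669167610799Traceback (most recent call last):
  File "<stdin>", line 8, in <module>
ValueError: it knows: beaker, bottle, pack, pad, plain_face, port_face, rack, short, stand, station, wiper_edge
```

Press force is 2.9 N, so the blade is in about 4.3 mm, at t = 28.8 and pack bottom 9 mm up. I draw across to the right.

Call:
drive_tool(
  plan=[
    [0.003,0.01,0,0,0,0,1],
    [0.003,0.022,0,0,0,0,1],
    [0.003,0.035,0,0,0,0,1],
    [0.003,0.048,0,0,0,0,1],
    [0.003,0.061,0,0,0,0,1],
    [0.003,0.074,0,0,0,0,1],
    [0.003,0.087,0,0,0,0,1],
    [0.003,0.1,0,0,0,0,1],
    [0.003,0.113,0,0,0,0,1],
    [0.003,0.126,0,0,0,0,1],
    [0.003,0.138,0,0,0,0,1],
    [0.003,0.145,0,0,0,0,1],
  ],
)

```text
clock: 15.35
tool_pos: [557.0, 53.7, 65.7]
tool_rot: [3.119, 0.372, -0.0]
force: [-3.7, 1.0, -3.6]
opening: 59.8
gripper_force: 30.0
```

```bash
python3 - <<'E'
from h import *
sts();go(st(-13.2,-28.8,66),YS)
E
```

```text
s,t,z [-12.49  -0.55  65.7 ]
t 15.35 tcp [557.   53.7  65.7] yaw 0.2376 tilt [-0.     -0.0001] F [-3.72  1.03 -3.63] op 59.8 g 30.0 q [-0.02  0.54  1.84 -0.    0.76  1.31]
shift [-0.0038  0.1412 -0.0015] turn [0.0001 0.     0.001 ] rows 0.6775963905475568 rowsturn 0.012759634409658898
```

Call:
drive_tool(
  plan=[
    [0,0.012,0,0,0,0,1],
    [0,0.025,0,0,0,0,1],
    [0,0.038,0,0,0,0,1],
    [0,0.051,0,0,0,0,1],
    [0,0.064,0,0,0,0,1],
    [0,0.077,0,0,0,0,1],
    [0,0.09,0,0,0,0,1],
    [0,0.103,0,0,0,0,1],
    [0,0.116,0,0,0,0,1],
    [0,0.13,0,0,0,0,1],
    [0,0.143,0,0,0,0,1],
    [0,0.143,0,0,0,0,1],
  ],
)

```text
clock: 16.35
tool_pos: [563.9, 25.7, 65.7]
tool_rot: [3.119, 0.372, 0.0]
force: [-2.5, -1.0, -3.5]
opening: 59.7
gripper_force: 29.9
```

```bash
python3 - <<'E'
from h import *
sts()
E
```

```text
s,t,z [-12.36 -29.43  65.72]
t 16.35 tcp [563.9  25.7  65.7] yaw 0.2375 tilt [ 0.0003 -0.0004] F [-2.55 -1.03 -3.52] op 59.7 g 29.9 q [-0.07  0.55  1.82 -0.    0.77  1.26]
```

Call:
drive_tool(
  plan=[
    [-0.05,0,0,0,0,0,1],
    [-0.15,0,0,0,0,0,1],
    [-0.25,0,-0.1,0,0,-0.06,1],
    [-0.33,0,-0.2,0,0,-0.14,1],
    [-0.38,0,-0.25,0,0,-0.22,1],
    [-0.4,0,-0.25,0,0,-0.3,1],
    [-0.4,0,-0.25,0,0,-0.38,1],
    [-0.4,0,-0.25,0,0,-0.46,1],
    [-0.4,0,-0.25,0,0,-0.54,1],
    [-0.4,0,-0.25,0,0,-0.62,1],
    [-0.4,0,-0.25,0,0,-0.7,1],
    [-0.4,0,-0.25,0,0,-0.78,1],
  ],
)

```text
clock: 17.35
tool_pos: [486.1, 7.3, 116.1]
tool_rot: [2.337, 2.097, 0.002]
force: [0.1, 0.3, -2.7]
opening: 59.6
gripper_force: 29.9
```

Call:
drive_tool(
  plan=[
    [0,0,0,0,0,-0.08,1],
    [0,0,0,0,0,-0.16,1],
    [0,0,0,0,0,-0.24,1],
    [0,0,0,0,0,-0.32,1],
    [0,0,0,0,0,-0.4,1],
    [0,0,0,0,0,-0.48,1],
    [0,0,0,0,0,-0.56,1],
    [0,0,0,0,0,-0.64,1],
    [0,0,0,0,0,-0.72,1],
    [0,0,0,0,0,-0.8,1],
    [0,0,0,0,0,-0.88,1],
    [0,0,0,0,0,-0.96,1],
  ],
)

```text
clock: 18.35
tool_pos: [486.1, 7.3, 116.0]
tool_rot: [0.28, 3.127, -0.0]
force: [-0.5, 0.6, -3.0]
opening: 59.6
gripper_force: 29.9
```

```bash
python3 - <<'E'
from h import *
sts();go(st(-36.,28.3,66.5),YS+np.pi)
E
```

```text
s,t,z [-92.28 -29.13 116.02]
t 18.35 tcp [486.1   7.3 116. ] yaw 2.963 tilt [ 0.0021 -0.0004] F [-0.52  0.63 -3.  ] op 59.6 g 29.9 q [-0.12  0.38  1.97 -0.    0.79 -1.51]
shift [-0.1414  0.3761  0.2479] turn [-0.0003  0.0014 -0.2639] rows 2.2645257153423524 rowsturn 3.3177194973219657
```

Call:
drive_tool(
  plan=[
    [-0.01,0.08,0,0,0,-0.08,1],
    [-0.03,0.18,0.02,0,0,-0.16,1],
    [-0.06,0.28,0.07,0,0,-0.23,1],
    [-0.1,0.36,0.14,0,0,-0.264,1],
    [-0.13,0.376,0.2,0,0,-0.264,1],
    [-0.141,0.376,0.24,0,0,-0.264,1],
    [-0.141,0.376,0.248,0,0,-0.264,1],
    [-0.141,0.376,0.248,0,0,-0.264,1],
    [-0.141,0.376,0.248,0,0,-0.264,1],
    [-0.141,0.376,0.248,0,0,-0.264,1],
  ],
)

```text
clock: 19.18
tool_pos: [527.5, 75.8, 66.9]
tool_rot: [-0.359, 3.12, -0.0]
force: [0.0, 1.0, -2.7]
opening: 59.7
gripper_force: 29.9
```

```bash
python3 - <<'E'
from h import *
sts();go(st(-13.3,28.5,66.5),YS+np.pi)
E
```

```text
s,t,z [-36.02  27.75  66.86]
t 19.18 tcp [527.5  75.8  66.9] yaw -2.9124 tilt [ 0.0012 -0.0001] F [ 0.03  0.98 -2.67] op 59.7 g 29.9 q [ 0.02  0.51  1.9  -0.    0.73 -1.78]
shift [-0.1136  0.0045  0.0019] turn [-0.0002  0.0007 -0.0043] rows 0.5452689760634678 rowsturn 0.05517579686637279
```

Call:
drive_tool(
  plan=[
    [-0.03,0.002,0,0,0,-0.004,1],
    [-0.06,0.004,0,0,0,-0.004,1],
    [-0.08,0.004,0,0,0,-0.004,1],
    [-0.09,0.004,0,0,0,-0.004,1],
    [-0.1,0.004,0,0,0,-0.004,1],
    [-0.107,0.004,0,0,0,-0.004,1],
    [-0.114,0.004,0,0,0,-0.004,1],
    [-0.114,0.004,0,0,0,-0.004,1],
    [-0.114,0.004,0,0,0,-0.004,1],
  ],
)

```text
clock: 19.93
tool_pos: [549.1, 82.1, 66.0]
tool_rot: [0.37, -3.119, 0.0]
force: [-2.6, -0.1, -1.8]
opening: 59.9
gripper_force: 29.9
```

```bash
python3 - <<'E'
from h import *
sts()
F=[]
for i in range(3): cam("side");F.append(status.state()["force"])
print("u",np.mean(F,0)[:2]@U);sts()
E
```

```text
s,t,z [-13.51  28.87  66.  ]
t 19.93 tcp [549.1  82.1  66. ] yaw -2.9053 tilt [-0.0007 -0.0002] F [-2.62 -0.1  -1.75] op 59.9 g 29.9 q [ 0.03  0.54  1.85 -0.    0.76 -1.78]
u -2.7499244070135043
s,t,z [-13.47  28.87  66.04]
t 20.08 tcp [549.2  82.1  66. ] yaw -2.9054 tilt [-0.0005 -0.0001] F [-2.72 -0.47 -1.6 ] op 59.8 g 29.9 q [ 0.03  0.54  1.85 -0.    0.76 -1.78]
```

Call:
drive_tool(
  plan=[
    [-0.003,-0.01,0,0,0,0,1],
    [-0.003,-0.022,0,0,0,0,1],
    [-0.003,-0.035,0,0,0,0,1],
    [-0.003,-0.048,0,0,0,0,1],
    [-0.003,-0.061,0,0,0,0,1],
    [-0.003,-0.074,0,0,0,0,1],
    [-0.003,-0.087,0,0,0,0,1],
    [-0.003,-0.1,0,0,0,0,1],
    [-0.003,-0.113,0,0,0,0,1],
    [-0.003,-0.126,0,0,0,0,1],
    [-0.003,-0.138,0,0,0,0,1],
    [-0.003,-0.145,0,0,0,0,1],
  ],
)

```text
clock: 21.08
tool_pos: [556.9, 53.7, 66.1]
tool_rot: [0.37, -3.12, 0.0]
force: [-3.0, 0.4, -3.5]
opening: 59.7
gripper_force: 29.9
```

```bash
python3 - <<'E'
from h import *
sts();go(st(-13,-28.9,66),YS+np.pi)
E
```

```text
s,t,z [-12.58  -0.53  66.1 ]
t 21.08 tcp [556.9  53.7  66.1] yaw -2.9054 tilt [ 0.     -0.0001] F [-3.    0.44 -3.5 ] op 59.7 g 29.9 q [-0.02  0.54  1.84 -0.    0.76 -1.83]
shift [ 0.0021 -0.1418  0.0005] turn [-0.0001 -0.      0.0001] rows 0.6803547635339469 rowsturn 0.0017306135183916102
```

Call:
drive_tool(
  plan=[
    [0,-0.012,0,0,0,0,1],
    [0,-0.025,0,0,0,0,1],
    [0,-0.038,0,0,0,0,1],
    [0,-0.051,0,0,0,0,1],
    [0,-0.064,0,0,0,0,1],
    [0,-0.077,0,0,0,0,1],
    [0,-0.09,0,0,0,0,1],
    [0,-0.103,0,0,0,0,1],
    [0,-0.116,0,0,0,0,1],
    [0,-0.13,0,0,0,0,1],
    [0,-0.143,0,0,0,0,1],
    [0,-0.143,0,0,0,0,1],
  ],
)

```text
clock: 22.08
tool_pos: [563.8, 25.7, 66.1]
tool_rot: [-0.37, 3.119, -0.001]
force: [-3.0, -1.3, -4.2]
opening: 60.3
gripper_force: 30.0
```

```bash
python3 - <<'E'
from h import *
sts()
E
```

```text
s,t,z [-12.47 -29.45  66.12]
t 22.08 tcp [563.8  25.7  66.1] yaw -2.9054 tilt [ 0.0003 -0.0005] F [-3.01 -1.28 -4.23] op 60.3 g 30.0 q [-0.07  0.55  1.82 -0.    0.77 -1.88]
```

Both faces are wiped. Back off and lift.

Call:
drive_tool(
  plan=[
    [0.05,0,0,0,0,0,1],
    [0.15,0,0,0,0,0,1],
    [0.25,0,-0.1,0,0,0.06,1],
    [0.34,0,-0.25,0,0,0.14,1],
    [0.4,0,-0.4,0,0,0.22,1],
    [0.42,0,-0.55,0,0,0.3,1],
    [0.42,0,-0.7,0,0,0.38,1],
    [0.42,0,-0.8,0,0,0.46,1],
    [0.42,0,-0.82,0,0,0.54,1],
    [0.42,0,-0.82,0,0,0.62,1],
    [0.42,0,-0.82,0,0,0.7,1],
    [0.42,0,-0.82,0,0,0.78,1],
  ],
)

```text
clock: 23.08
tool_pos: [481.9, 6.5, 230.6]
tool_rot: [1.49, 2.763, 0.001]
force: [-0.0, 0.0, -3.1]
opening: 59.5
gripper_force: 29.9
```

```bash
python3 - <<'E'
from h import *
show();go([470,250,230],np.pi/2)
E
```

```text
t 23.08 tcp [481.9   6.5 230.6] yaw 2.1522 tilt [ 0.0026 -0.0004] F [-0.    0.02 -3.07] op 59.5 g 29.9 q [-0.12  0.23  1.83 -0.    1.08 -0.71]
shift [1.0501 0.6189 0.0022] turn [0.0016 0.0007 0.3702] rows 5.8460727940485375 rowsturn 4.652843911453354
```

Call:
drive_tool(
  plan=[
    [0.08,0.05,0,0,0,0.07,1],
    [0.2,0.12,0,0,0,0.15,1],
    [0.36,0.21,0,0,0,0.22,1],
    [0.52,0.31,0,0,0,0.29,1],
    [0.68,0.4,0,0,0,0.34,1],
    [0.84,0.5,0,0,0,0.36,1],
    [0.94,0.56,0,0,0,0.36,1],
    [0.98,0.58,0,0,0,0.36,1],
    [0.98,0.58,0,0,0,0.36,1],
    [0.98,0.58,0,0,0,0.36,1],
  ],
)

```text
clock: 23.92
tool_pos: [469.5, 233.7, 230.1]
tool_rot: [2.195, 2.247, 0.001]
force: [0.7, 0.4, -3.6]
opening: 60.1
gripper_force: 29.9
```

```bash
python3 - <<'E'
from h import *
np.set_printoptions(precision=1,suppress=True)
c=cam("wrist","pics/w7.png");show()
for q,z in [("pad",5),("rack",0),("short_a",8)]:
    for d in viewer.spot_point("wrist",q)[:3]: print(q,round(d["confidence"],2),np.array(d["location"]),onz(c,d["location"],z))
for q in ["pad","rack"]:
    r=viewer.regions_of("wrist",q)
    for d in r[:2]: print(q,d["confidence"],d["extent"])
    m=r[0]["mask"]
    np.save(q+".npy",m)
E
```

```text
t 23.97 tcp [469.7 233.2 230.1] yaw 1.5931 tilt [ 0. -0.] F [ 0.   0.1 -4.5] op 59.6 g 29.9 q [ 0.3  0.3  1.7 -0.   1.1  0.3]
pad 0.66 [269.   86.9] [461.  350.3   5. ]
short_a 0.93 [274.   31.3] [465.8 412.7   8. ]
short_a 0.7 [278.8 135.8] [475.  290.7   8. ]
pad 0.77 [239.4, 62.6, 306.6, 107.4]
rack 0.97 [226.2, 0.0, 318.3, 163.8]
```

View pics/w7.png

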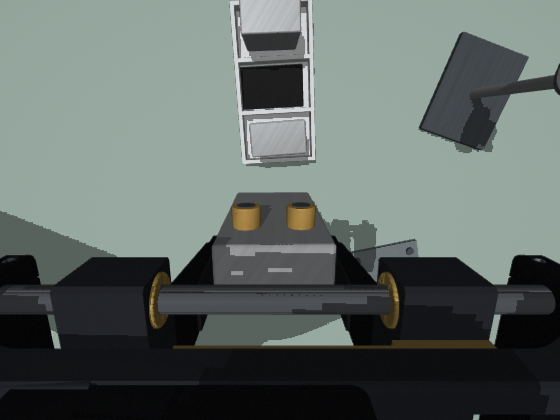

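The wrist view shows the free bay, with its black pad, at about (272,87). It lies between the short packs at (277,138) and (270,25), and the rack's near rim corners are at (244,163) and (315,160). Next I fit the bay's pose.

```bash
python3 - <<'E'
from h import *
np.set_printoptions(precision=3,suppress=True)
c=cam("wrist");show()
pm=np.load("pad.npy").astype(float);rm=np.load("rack.npy")
P=[boxpts(-39,39,-25,25,0,3)]
for y0 in (0,.1): print("pad",fit(c,P,pm,[462,350,y0],z=5))
pts=np.argwhere(rm)[:,::-1];h=np.zeros((420,560),np.uint8);cv2.fillConvexPoly(h,cv2.convexHull(pts.astype(np.int32)),1)
RK=[boxpts(-47,47,-92.5,92.5,0,25)]
for y0 in (0,.1): 
    x,f=fit(c,RK,h.astype(float),[465,352,y0]);print("rack",x,f)
for px in [(244,163),(315,160),(232,2),(313,2)]: print(px,onz(c,px,25))
print(cv2.minAreaRect(np.array([onz(c,p[::-1],8)[:2] for p in np.argwhere(pm)],np.float32)))
E
```

```text
t 24.27 tcp [469.9 233.4 230.2] yaw 1.592 tilt [ 0. -0.] F [-0.67  0.08 -2.94] op 59.9 g 29.9 q [ 0.34  0.3   1.73 -0.    1.11  0.31]
pad (array([464.718, 350.219,   0.079]), np.float64(0.03391533557122581))
pad (array([464.709, 350.242,   0.079]), np.float64(0.03391533557122581))
rack [468.495 351.237   0.083] 0.016014123657125685
rack [468.426 350.445   0.083] 0.01610337315002629
(244, 163) [431.705 256.133  25.   ]
(315, 160) [521.931 261.902  25.   ]
(232, 2) [418.62 436.79  25.  ]
(313, 2) [509.85  438.761  25.   ]
((465.12518310546875, 350.10662841796875), (76.7615966796875, 49.901611328125), 4.4565229415893555)
```

```bash
python3 - <<'E'
from h import *
go([466.8,351.2,200],1.651)
E
```

```text
shift [ 0.5894 -0.003   0.1507] turn [ 0.0001  0.0001 -0.0375] rows 2.9179747261860345 rowsturn 0.4717720871758492
```

Call:
drive_tool(
  plan=[
    [0.06,0,0.01,0,0,-0.01,1],
    [0.18,0,0.03,0,0,-0.02,1],
    [0.34,-0.003,0.08,0,0,-0.037,1],
    [0.48,-0.003,0.12,0,0,-0.037,1],
    [0.57,-0.003,0.15,0,0,-0.037,1],
    [0.589,-0.003,0.15,0,0,-0.037,1],
    [0.589,-0.003,0.15,0,0,-0.037,1],
    [0.589,-0.003,0.15,0,0,-0.037,1],
  ],
)

```text
clock: 24.93
tool_pos: [466.4, 351.6, 200.1]
tool_rot: [2.129, 2.31, -0.001]
force: [0.4, -0.2, -4.5]
opening: 60.1
gripper_force: 29.9
```

```bash
python3 - <<'E'
from h import *
np.set_printoptions(precision=1,suppress=True)
show();go([466.8,351.2,82],1.651)
for n in ["side","scene"]:
    c=cam(n)
    for d in viewer.spot_point(n,"rack")[:2]+viewer.spot_point(n,"pad")[:2]: print(n,round(d["confidence"],2),onz(c,d["location"],3))
E
```

```text
t 24.93 tcp [466.4 351.6 200.1] yaw 1.6519 tilt [-0. -0.] F [ 0.4 -0.2 -4.5] op 60.1 g 29.9 q [ 0.5  0.4  1.6 -0.   1.1  0.5]
shift [-0.   0.   0.6] turn [-0.  0.  0.] rows 2.83161929291414 rowsturn 0.008204279380624476
side 0.89 [460.5 353.    3. ]
side 0.63 [464.  340.2   3. ]
scene 0.76 [473.3 357.3   3. ]
scene 0.58 [460.5 347.7   3. ]
```

Call:
drive_tool(
  plan=[
    [0,0,0.06,0,0,0,1],
    [0,0,0.16,0,0,0,1],
    [0,0,0.28,0,0,0,1],
    [0,0,0.4,0,0,0,1],
    [0,0,0.5,0,0,0,1],
    [0,0,0.57,0,0,0,1],
    [0,0,0.6,0,0,0,1],
    [0,0,0.62,0,0,0,1],
    [0,0,0.64,0,0,0,1],
    [0,0,0.65,0,0,0,1],
    [0,0,0.65,0,0,0,1],
    [0,0,0.65,0,0,0,1],
  ],
)

```text
clock: 26.23
tool_pos: [466.7, 351.9, 70.7]
tool_rot: [2.13, 2.309, 0.001]
force: [1.0, 0.3, -4.5]
opening: 59.7
gripper_force: 29.9
```

```bash
python3 - <<'E'
from h import *
show()
E
```

```text
t 26.23 tcp [466.7 351.9  70.7] yaw 1.6512 tilt [0.0008 0.0004] F [ 0.98  0.33 -4.52] op 59.7 g 29.9 q [ 0.53  0.56  1.77 -0.    0.81  0.45]
```

Call:
drive_tool(
  plan=[
    [0,0,0.006,0,0,0,1],
    [0,0,0.012,0,0,0,1],
    [0,0,0.018,0,0,0,1],
    [0,0,0.023,0,0,0,1],
    [0,0,0.027,0,0,0,1],
    [0,0,0.03,0,0,0,1],
    [0,0,0.03,0,0,0,1],
    [0,0,0.03,0,0,0,1],
  ],
)

```text
clock: 26.9
tool_pos: [466.4, 351.8, 64.4]
tool_rot: [2.13, 2.309, 0.0]
force: [-2.6, -0.4, 1.4]
opening: 60.0
gripper_force: 30.0
```

```bash
python3 - <<'E'
from h import *
show();cam("side");show()
E
```

```text
t 26.9 tcp [466.4 351.8  64.4] yaw 1.6513 tilt [0.0002 0.    ] F [-2.56 -0.38  1.37] op 60.0 g 30.0 q [ 0.53  0.57  1.78 -0.    0.79  0.45]
t 26.95 tcp [466.4 351.9  64.4] yaw 1.6513 tilt [0.0001 0.    ] F [-2.39 -0.93  2.97] op 60.0 g 30.0 q [ 0.53  0.57  1.78 -0.    0.79  0.45]
```

The pack touches the pad at the expected height and the vertical force has reversed. Release.

Call:
drive_tool(
  plan=[
    [0,0,0,0,0,0,0.3],
    [0,0,0,0,0,0,0.2],
    [0,0,0,0,0,0,0],
    [0,0,0,0,0,0,0],
    [0,0,0,0,0,0,0],
    [0,0,0,0,0,0,0],
    [0,0,0,0,0,0,0],
    [0,0,0,0,0,0,0],
  ],
)

```text
clock: 27.62
tool_pos: [466.5, 351.8, 64.1]
tool_rot: [2.13, 2.309, -0.0]
force: [0.2, -0.5, -0.5]
opening: 94.4
gripper_force: 0.0
```

Call:
drive_tool(
  plan=[
    [0,0,-0.05,0,0,0,0],
    [0,0,-0.12,0,0,0,0],
    [0,0,-0.22,0,0,0,0],
    [0,0,-0.35,0,0,0,0],
    [0,0,-0.5,0,0,0,0],
    [0,0,-0.65,0,0,0,0],
    [0,0,-0.8,0,0,0,0],
    [-0.1,0,-0.85,0,0,0,0],
    [-0.25,0,-0.85,0,0,0,0],
    [-0.4,0,-0.85,0,0,0,0],
    [-0.5,0,-0.85,0,0,0,0],
    [-0.5,0,-0.85,0,0,0,0],
  ],
)

```text
clock: 28.62
tool_pos: [474.6, 249.4, 235.2]
tool_rot: [2.132, 2.306, 0.0]
force: [-0.1, 0.4, -1.1]
opening: 95.2
gripper_force: 0.0
```

```bash
python3 - <<'E'
from h import *
w=cam("wrist");show()
for d in viewer.regions_of("wrist","pack")[:3]:
    col=w["img"][d["mask"]].mean(0);print(d["extent"],d["confidence"])
    print(fit(w,PACK,d["mask"].astype(float),[467,351,1.65],z=8))
c=cam("side");s=cam("scene")
a=cv2.resize(c["img"][220:380,110:310],(400,320));b=cv2.resize(s["img"][200:360,320:520],(400,320))
im=np.vstack([np.hstack([a,b]),np.hstack([cv2.resize(w["img"],(373,280)),np.zeros((280,427,3),np.uint8)])])
cv2.imwrite("pics/end.png",im[:,:,::-1])
E
```

```text
t 28.67 tcp [474.7 250.9 235.1] yaw 1.649 tilt [0.001  0.0002] F [ 0.44  0.59 -0.25] op 95.3 g 0.0 q [ 0.36  0.31  1.7  -0.    1.13  0.29]
[237.4, 58.3, 306.2, 114.0] 0.77
(array([464.96763939, 351.55035997,   1.66970649]), np.float64(0.05708353718966793))
```

View pics/end.png

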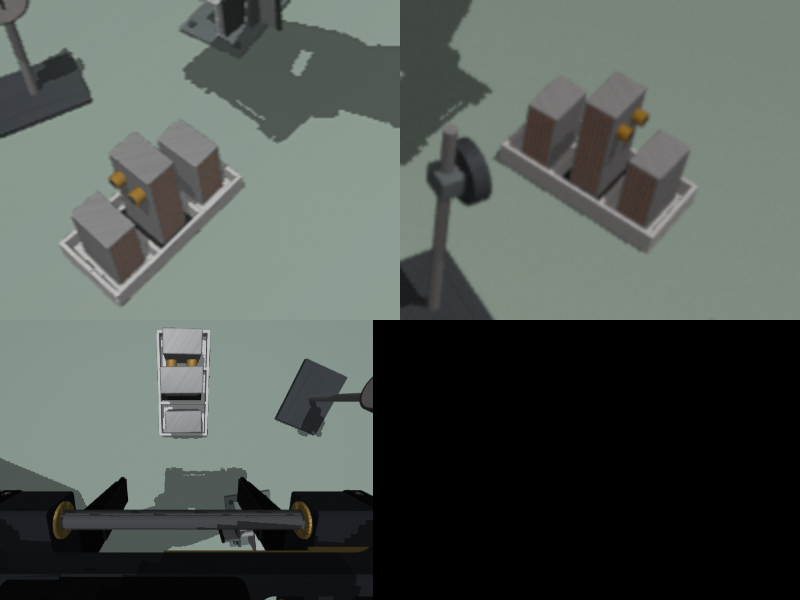

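The pack stands upright on the pad in the middle bay, at (145,185) in the side tile and (608,135) in the scene tile. Both short packs and the gauge stand are undisturbed, and the gripper is clear.

```bash
python3 - <<'E'
from h import *
print(order.job_done())
E
```

```text
the job is handed in; nothing more can be done
None
```

Both faces were wiped, stub face first, with the blade pressed in about 4 mm; the pack now stands upright on the pad in the rack's middle bay, and the job was handed in at about 29 s after two missed grasps that left the pack standing.

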